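# Reset the off-contact dial on a screen-printing press

## Task

Reset the height of the screen-printing press: on the grey deck at the robot's side of the press, turn the larger of the two black pointer knobs until its nose points at the raised index tab on its own dial plate, then let go. Leave the smaller pointer knob as it stands.

Things in the scene. Friction and masses are not known exactly. Their poses are not given: they have to be found in the camera images.
- height_grip (a point): Grip point of the larger knob, on its upright turning axis: black bar 64 long, 16 thick, 40 mm tall on a 60 x 6 mm disc; one end is a wedge nose, white line on top towards it. Point: 13 mm below the bar's top, 33 mm above the 116 mm aluminium dial plate (8 mm thick, on a deck 60 mm above the table). x: to the nose, z: up. Turns either way, 0.05 N m friction, no spring, stays where left.
- height_nose (a point): Tip of the larger knob's nose, at the height of the bar's top (54 mm above the deck), 40 mm out from the turning axis; goes round with the knob. x points outward from the axis, z up. It starts 34 to 77 degrees from the tab; there are over 70 degrees of free travel beyond the tab.
- height_mark (a point): Raised index tab near the edge of the larger knob's dial plate: dark steel block 14 mm long (radially), 8 mm wide, 6 mm above the plate, the only raised thing there besides the knob. Point: middle of its top, 49 mm out from the turning axis; fixed. x points outward from the axis, z up.
- side_nose (a point): Nose tip of the smaller knob (leave alone): bar 38 x 12 x 26 mm on an 80 mm plate, 0.21 m from the larger one, on either side of it. Point: at its bar's top, 25 mm out from its own axis; x points outward. A loose tape roll (60 mm wide, 18 mm tall) lies between the knobs; three star-shaped clamp knobs, tops 118 mm above the table, stand 0.10 m beyond them.

How it is judged (in metres and radians):
At the end, for the whole second after the job is handed in: The larger knob's nose points at its index tab, within 12 degrees, and stays so (angle between the x axis of height_nose and the x axis of height_mark, either way round below 0.21 rad and horizontal distance between height_nose and height_mark below 0.025 m); the robot touches nothing.
It fails at once if the smaller pointer knob was turned (its nose moved by more than 6 mm, about 14 degrees) (distance of side_nose from where it was at the start of the episode above 0.006 m).
It also fails if it takes over 32 s, if anything falls off the work surface, if the arm or the gripper's body presses on something with over 40 N, if the wrist force passes 120 N, or if a joint passes its speed limit or range.

## Robot

A 6-joint arm with a two-finger parallel gripper is mounted at the origin on the work surface. World frame = base frame: x ahead of the robot, y to its left, z up, the work surface at z = 0. Lengths are in mm, angles in degrees, forces in N, time in s.
With the tool pointing down it reaches from about 300 to 850 mm from the base axis. Payload 4.2 kg.
Tool frame: the origin (TCP) lies at the very end of the fingers, on their centre line; the grasp point (between the pads) lies 19 mm behind it; z points along the fingers, y is the line along which they close (so a half turn about z gives the same grasp; the last joint's range is limited). The gripper opens to 91 mm and grips with 3 to 60 N. Pads are 32 mm wide; open, the fingers measure 118 mm over their backs; the gripper's body (76 mm by 178 mm) begins 60 mm behind the grasp point.
Start: joints at [62.796, 18.312, 89.639, -0, 72.044, -1.146], TCP at [252.592, 516.566, 213.976] pointing down, gripper open.
Joint ranges: [-177.97, 177.97], [-48.28, 115.42], [12.27, 149.76], [-77.06, 257.06], [2.81, 150.46], [-146.56, 146.56]. Speed limits (degrees/s): [147.25, 147.25, 180, 180, 180, 180].

## Interface

Orientations are given as [roll, pitch, yaw] about the fixed x, y, z axes, in that order (R = Rz(yaw) Ry(pitch) Rx(roll)).
In Python, from workcell import env, eyes gives the robot as it stands.
- The arm moves only by the tool send_rows, never from a script. Its argument "targets" is text: rows parted by semicolons, each of 7 numbers parted by spaces: the shift along the tool's x, y, z in m, then the turn, a rotation vector about the tool's x, y, z in degrees, then the opening in per cent of the stroke, from 0 (shut) to 100 (fully open). A call has 1 to 12 rows; each row is the pose to reach, as a shift and turn from the pose commanded when the call began, along the tool's axes at that moment; what a row does not reach only later rows make up. A row lasts 1/12 s, in which the tool goes at most 41.7 mm and 7.16 degrees, less where a joint would pass 70% of its speed; a pose out of reach is approached as far as the arm can. A call with a gripper value outside its range is refused whole. The fingers move at their own pace and stop on an object; "grip_force" is the grip in N (left out, the last holds). Time passes only in rows, so rows that repeat a pose let the fingers close. It gives the time, the measured TCP pose, the force, the opening and the grip force at its end, in the units of the state.
- env.state(): the state, without advancing time (a new reading comes with each control period).
- eyes.grab_frame(name): name is "scene" or "top" or "wrist"; returns a dict with "image" (480x640x3 uint8, blue, green, red), "fovy" (degrees; the focal length in pixels is half the picture's height over the tangent of half this angle, whatever the lens; pixels are square), "cx", "cy" (the principal point, pixels), "eye" and "attitude" of the camera in the world. Camera axes: x right, y up, looking along -z (the intrinsics and any distortion apply to the point x, -y, -z); pixel columns grow to the right and rows downward; lengths in mm; the calibration is good to about 2 mm. The wrist camera is an equidistant fisheye: a pixel r from the principal point sees the ray r / f radians off the axis. A picture is of the moment at which its call begins. There is no depth.
- env.job_done(): hands the job in; it is judged then, once.
The state is a dict: "time_s": time; "qpos": joint angles; "qvel": joint speeds; "effort": joint torques, N m; "ee_pos": TCP position; "ee_rot": TCP orientation; "force": force on the tool from outside, world axes, zero at the start; "torque": the same for the moment, N m; "gripper_width": finger opening in mm; "gripper_force": force on a finger pad.
Only numpy, scipy, OpenCV 4.12 (cv2) and the standard library are available. Lean on these libraries where they do the work, as an engineer would, in place of code of your own. Each camera call takes 0.05 s, during which the arm holds its last target. There are 200 camera calls.

## Working session

There is one attempt and no reset: what is moved stays moved. The work goes in short steps, Python scripts to look and compute and a tool call to move; the robot and the scene stay as the last step left them, time stands still between calls to the robot, and variables do not carry over. Pictures are saved under pics/ and viewed, at most 10 in all, crops included, and the job is handed in when it is done.

Besides the shell and the picture viewer there is one more tool, called after "Request:" as name(argument=value, ...) on one line, values as JSON. send_rows: Moves the arm, as the interface text tells. Its arguments: {"type":"object","properties":{"targets":{"type":"string"},"grip_force":{"type":"number"}},"required":["targets"]}

```bash
mkdir -p pics; python3 - <<'E'
from workcell import env, eyes
import cv2,pickle
fr={}
for n in("top","scene"):
    f=eyes.grab_frame(n);fr[n]=f;cv2.imwrite(f"pics/{n}0.png",f["image"]);print(n,{k:v for k,v in f.items() if k!="image"})
pickle.dump(fr,open("fr0.pkl","wb"))
s=env.state();print(s["time_s"],s["ee_pos"],s["ee_rot"],s["force"],s["gripper_width"])
E
```

```text
top {'fovy': 46.10301325017894, 'cx': 314.3804705630543, 'cy': 229.5636341300128, 'eye': array([ 4.78524847e+02, -5.75704257e-01,  7.76137914e+02]), 'attitude': array([ 5.90223057e+00, -4.09410802e-02, -9.09498013e+01])}
scene {'fovy': 52.52074143597228, 'cx': 321.9436654983861, 'cy': 240.48937869143336, 'eye': array([949.73695471, -45.74254271, 655.69691303]), 'attitude': array([38.12453338,  0.22494322, 83.59522892])}
0.1 [252.38312868 516.14501264 213.21077844] [-1.79908323e+02 -1.85551470e-03  1.53941367e+02] [-0.27722268 -0.2414146  -0.57791113] 91.31752596141766
```

View pics/top0.png

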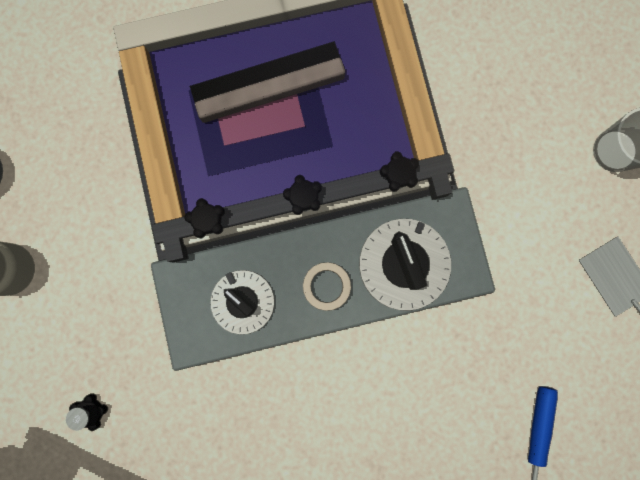

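View pics/scene0.png

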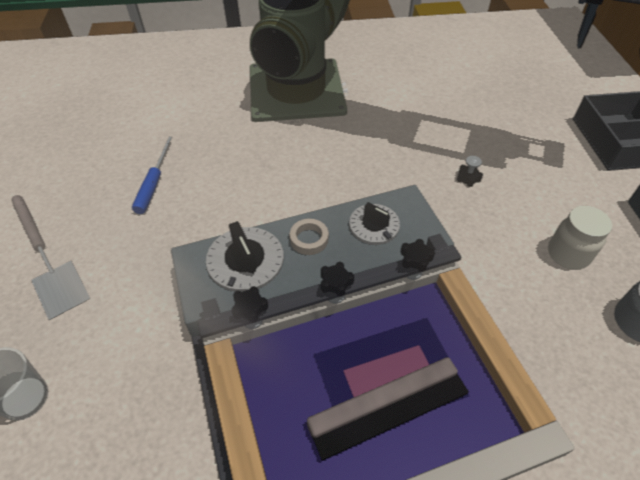

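The top view shows the larger knob near (405,264), its tab near (419,228), and its white line pointing up. The smaller knob is at (242,301). I'll zoom in on the large dial.

```bash
python3 - <<'E'
import cv2,pickle,numpy as np
fr=pickle.load(open("fr0.pkl","rb"))
a=cv2.resize(fr["top"]["image"][210:320,350:460],(600,600)[:2],interpolation=cv2.INTER_CUBIC)[:, :]
cv2.imwrite("pics/z0.png",a)
E
```

```text
(no output)
```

View pics/z0.png

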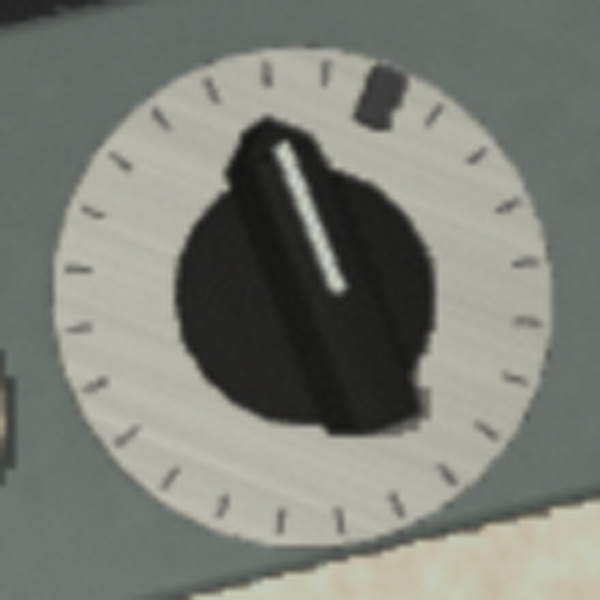

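```bash
cat > h.py <<'E'
import numpy as np
from scipy.spatial.transform import Rotation as Ro
def ray(f,p,fish=False):
    F=240/np.tan(np.radians(f["fovy"]/2)); d=(np.array(p,float)-[f["cx"],f["cy"]])
    if fish:
        r=np.hypot(*d);t=r/F;c=np.array([d[0]/r*np.sin(t),-d[1]/r*np.sin(t),-np.cos(t)])
    else: c=np.array([d[0]/F,-d[1]/F,-1])
    return Ro.from_euler("xyz",f["attitude"],degrees=True).apply(c)
def at(f,p,z,fish=False):
    v=ray(f,p,fish); return f["eye"]+v*(z-f["eye"][2])/v[2]
E
python3 - <<'E'
import pickle,numpy as np
from h import *
fr=pickle.load(open("fr0.pkl","rb"));f=fr["top"];s=fr["scene"]
P=lambda x,y:(350+x/5.4545,210+y/5.4545)
c=at(f,P(302,296),68);m=at(f,P(382,97),74);a=at(f,P(283,145),114);b=at(f,P(340,290),114);n=at(f,P(268,118),114)
rad=[np.linalg.norm(at(f,P(*q),68)-c) for q in((53,296),(552,296),(302,46),(302,546))]
ang=lambda v:np.degrees(np.arctan2(v[1],v[0]))
print(c,m,a,b,n,rad)
print("mark",ang(m-c),np.hypot(*(m-c)[:2]),"line",ang(a-b),"nose",ang(n-c),np.hypot(*(n-c)[:2]))
print("scene c",at(s,(245,258),68),"mark",at(s,(232,282),74))
sm=at(f,(242,301.5),68);print("small",sm,np.hypot(*(sm-c)[:2]),"tape",at(f,(327,287),78))
for q in((402,172),(303,194),(206,217)):print("star",at(f,q,118))
E
```

```text
[ 506.07045125 -115.69090306   68.        ] [ 551.15050058 -134.59370438   74.        ] [ 536.93796999 -105.18798981  114.        ] [ 505.43452521 -116.42901296  114.        ] [ 542.85359635 -102.13394516  114.        ] [np.float64(57.26868235062081), np.float64(57.50533584683974), np.float64(57.928002568229786), np.float64(56.96871756270055)]
mark -22.74910042770779 48.88278577503678 line 19.637358489507857 nose 20.232090850745102 39.20192432775696
scene c [ 511.01679164 -114.54962553   68.        ] mark [ 555.88963664 -132.88865712   74.        ]
small [463.12289169  89.35230282  68.        ] 209.4927424774381 tape [479.3232868 -16.6309269  78.       ]
star [ 613.44347956 -107.19514376  118.        ]
star [588.97966702  10.56292561 118.        ]
star [563.49591986 124.98433699 118.        ]
```

The measurements agree: axis at (507,−115), nose at 20°, tab at −22.7° and 48.9 mm out. The knob needs a turn of about −42.7°. I'm moving above it now.

Request:
send_rows(targets="-0.506 -0.456 0 0 0 -46 70;-0.506 -0.456 0 0 0 -46 70;-0.506 -0.456 0 0 0 -46 70;-0.506 -0.456 0 0 0 -46 70;-0.506 -0.456 0 0 0 -46 70;-0.506 -0.456 0 0 0 -46 70;-0.506 -0.456 0 0 0 -46 70;-0.506 -0.456 0 0 0 -46 70;-0.506 -0.456 0 0 0 -46 70;-0.506 -0.456 0 0 0 -46 70;-0.506 -0.456 0 0 0 -46 70;-0.506 -0.456 0 0 0 -46 70")

```text
time_s: 1.1
ee_pos: [432.7, 67.9, 213.9]
ee_rot: [180.0, 0.0, -160.1]
force: [1.5, -0.1, -0.9]
gripper_width: 63.9
gripper_force: 0.0
```

Request:
send_rows(targets="0 0 0 0 0 0 70;0 0 0 0 0 0 70;0 0 0 0 0 0 70")

```text
time_s: 1.35
ee_pos: [432.2, 70.1, 213.7]
ee_rot: [179.9, -0.0, -160.1]
force: [0.6, 0.6, 0.5]
gripper_width: 63.6
gripper_force: 0.0
```

Request:
send_rows(targets="-0.007 -0.2 0 0 0 0 70;-0.007 -0.2 0 0 0 0 70;-0.007 -0.2 0 0 0 0 70;-0.007 -0.2 0 0 0 0 70;-0.007 -0.2 0 0 0 0 70;-0.007 -0.2 0.05 0 0 0 70;-0.007 -0.2 0.05 0 0 0 70;-0.007 -0.2 0.05 0 0 0 70;-0.007 -0.2 0.05 0 0 0 70;-0.007 -0.2 0.05 0 0 0 70")

```text
time_s: 2.18
ee_pos: [508.2, -114.3, 165.4]
ee_rot: [-179.9, 0.1, -159.9]
force: [0.3, -0.3, 0.2]
gripper_width: 64.1
gripper_force: 0.0
```

```bash
python3 - <<'E'
from workcell import env, eyes
import cv2,pickle
f=eyes.grab_frame("wrist");pickle.dump(f,open("w1.pkl","wb"));cv2.imwrite("pics/w1.png",f["image"])
s=env.state();print(s["time_s"],s["ee_pos"],s["ee_rot"],s["qpos"])
E
```

```text
2.2333 [ 508.35000674 -114.54248533  165.69186164] [-1.79915525e+02  1.44815969e-01 -1.59925257e+02] [-1.39696430e+01  1.55209433e+01  1.01066064e+02  1.24047025e-02
  6.32457058e+01 -1.24049848e+02]
```

View pics/w1.png

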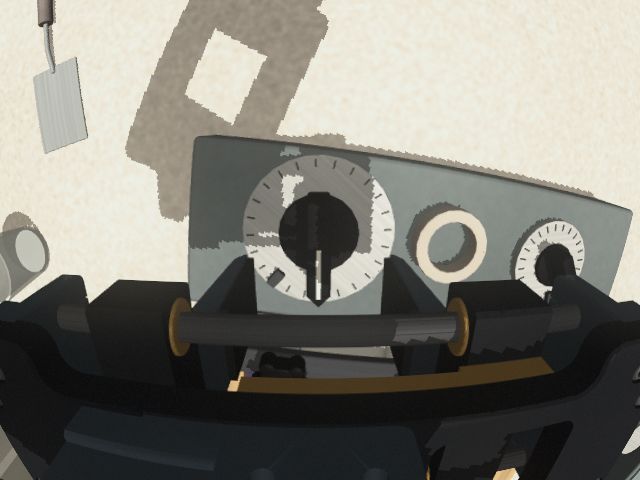

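The wrist view shows the knob centred between the fingers: axis near x=319, fingers at 250 and 388. The nose points straight down the picture, along tool x, and the tab is at (276,277). I'm descending and gripping.

Request:
send_rows(targets="0 0 0.02 0 0 0 70;0 0 0.04 0 0 0 70;0 0 0.055 0 0 0 70;0 0 0.066 0 0 0 70;0 0 0.073 0 0 0 70;0 0 0.077 0 0 0 70;0 0 0.077 0 0 0 70", grip_force=15)

```text
time_s: 2.82
ee_pos: [507.7, -115.4, 87.2]
ee_rot: [-180.0, 0.0, -160.0]
force: [-0.4, 1.0, 0.3]
gripper_width: 63.7
gripper_force: 0.0
```

Request:
send_rows(targets="0 0 0 0 0 0 30;0 0 0 0 0 0 20;0 0 0 0 0 0 10;0 0 0 0 0 0 5;0 0 0 0 0 0 5;0 0 0 0 0 0 5;0 0 0 0 0 0 5;0 0 0 0 0 0 5", grip_force=15)

```text
time_s: 3.48
ee_pos: [507.1, -115.0, 87.0]
ee_rot: [179.9, -0.0, -160.1]
force: [-1.6, 2.5, 0.9]
gripper_width: 16.2
gripper_force: 15.0
```

Gripped at 16.2 mm, which matches the bar. Turning −43° in world yaw is +43° about tool z.

Request:
send_rows(targets="0 0 0 0 0 5 5;0 0 0 0 0 10 5;0 0 0 0 0 15 5;0 0 0 0 0 20 5;0 0 0 0 0 25 5;0 0 0 0 0 30 5;0 0 0 0 0 34 5;0 0 0 0 0 38 5;0 0 0 0 0 41 5;0 0 0 0 0 43 5;0 0 0 0 0 43 5;0 0 0 0 0 43 5")

```text
time_s: 4.48
ee_pos: [507.1, -115.4, 87.0]
ee_rot: [180.0, -0.0, 157.0]
force: [-1.5, 1.8, 2.3]
gripper_width: 15.5
gripper_force: 15.0
```

Request:
send_rows(targets="0 0 0 0 0 0 20;0 0 0 0 0 0 40;0 0 0 0 0 0 60;0 0 0 0 0 0 70;0 0 0 0 0 0 70;0 0 0 0 0 0 70;0 0 -0.02 0 0 0 70;0 0 -0.05 0 0 0 70;0 0 -0.08 0 0 0 70;0 0 -0.12 0 0 0 70;0 0 -0.12 0 0 0 70;0 0 -0.12 0 0 0 70")

```text
time_s: 5.48
ee_pos: [508.9, -116.1, 209.4]
ee_rot: [179.9, 0.3, 156.9]
force: [-0.5, 0.1, -0.5]
gripper_width: 63.7
gripper_force: 0.0
```

```bash
python3 - <<'E'
from workcell import env, eyes
import cv2,pickle
f=eyes.grab_frame("wrist");pickle.dump(f,open("w2.pkl","wb"));cv2.imwrite("pics/w2.png",f["image"])
s=env.state();print(s["time_s"],s["ee_pos"],s["ee_rot"],s["force"])
E
```

```text
5.5333 [ 507.55528502 -115.76501605  207.4216978 ] [1.79984319e+02 8.02838032e-02 1.56944398e+02] [ 0.24144451 -0.38364807 -0.55698024]
```

View pics/w2.png

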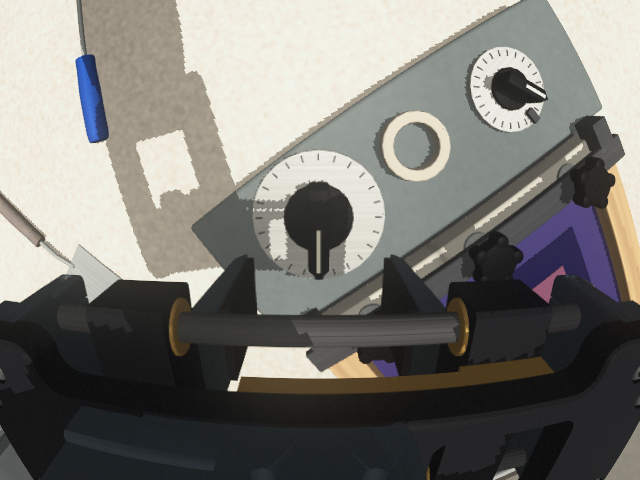

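The wrist view shows the nose at (318,278) covering the tab. No other raised block shows on the plate, so the nose is on the tab. The smaller knob at (510,88) is untouched and the gripper is clear, so I'm handing in.

```bash
python3 -c "
from workcell import env
print(env.job_done())"
```

```text
the job is handed in; nothing more can be done
None
```

I turned the larger knob about 43° so its nose sits over the index tab, let go and lifted clear; the smaller knob wasn't touched. I handed the job in about 5.5 s into the 32 s limit, and the hand-in returned no verdict.

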